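Seat the stepped heat-sink casting on the amplifier chassis and test it for rocking

TASK

Take the aluminium casting from under the ring lamp and set it down in the yellow outline on the open amplifier chassis, short foot on the raised deck and long leg on the low floor, so that it stands level and square; do not let it drop. Let go of it, then check that it does not rock: with the fingertips press down firmly on its red pad, then on its yellow pad, and leave it standing there untouched. Do not bump the lamp or disturb the spray can, mug and meter.

Things in the scene. Friction and masses are not known exactly. Their poses are not given: they have to be found in the camera images.
- web (a point): Centre of the upright web of the loose aluminium casting (0.3-0.65 kg), to grip. Casting axes: z up when level, x from short foot to long leg, y along the web. Web: 14 mm thick (x), 60 long (y), 46 high (+-23). Base plate below it: x -62 to +50 mm, y +-35, top 23 and underside 31 mm below this point. On the bench it leans: z tips 0.50 rad (29 deg) from vertical towards its -x (short foot) side.
- red_pad (a point): Centre of the red painted patch (18 by 50 mm) on top of the casting's base plate, above the long leg; axes of the casting; 39 mm along +x from the web's centre and 23 mm lower. The leg below is a wall 12 mm thick and 60 mm wide, its sole 64 mm below this point. Takes a firm push without tipping when seated.
- yellow_pad (a point): Centre of the yellow painted patch (18 by 50 mm) on top of the casting's base plate, above the short foot; axes of the casting; 50 mm along -x from the web's centre and 23 mm lower. The foot below is a bar 20 by 60 mm, its sole 12 mm below this point, 52 mm above the leg's. Takes a firm push without tipping when seated.
- seat (a point): Where the web's centre belongs when the casting is seated; fixed to the chassis, z up, x from raised deck to low floor (casting x goes along it). 93 mm above the bench, 35 above the deck, 87 above the floor. Deck: x -105 to +10 mm; floor: x +10 to +89, then a rim 24 mm high to +95. A 6 mm high stop strip on the deck, x -86 to -78. A yellow outline, 96 mm wide (y), marks the place.
- chassis: Open amplifier chassis, steel, fixed to the bench, 200 (x) by 240 mm (y); origin under its middle on the bench, 5 mm in -x from point seat, same axes. Beside the place: two blue capacitors on the deck at y +75 to +109 mm, top 108 mm above the bench; dark transformer on the deck at y -115 to -71, top 102; green relay on the floor at y -110 to -80, top 36.
- lamp: Bench LED ring lamp, fixed; origin on the bench where the casting waits below it, z up, x towards its foot. Head: horizontal white ring, open inside, 120 mm across outside, 16 mm thick, centre 58 mm along x and 228 mm above the bench (underside at 220 mm), so it overhangs the casting's long-leg half, up to the web. Round foot 110 mm across, 22 mm high, at x 185 mm, and a stem 16 mm thick rising from it to the far side of the head, up to 236 mm.
- casting: The same casting as point web; origin 35 mm below the web's centre (z) at the height of the short foot's sole, and 5 mm back along x, same axes.
- spray: Loose spray can 52 mm across, 150 mm high; origin at the centre of its underside. To be left alone.
- mug: Loose white mug 76 mm across, 90 mm high, handle on its +y side; origin at the centre of its underside. To be left alone.
- meter: Loose yellow multimeter lying flat beyond the chassis, 80 (x) by 150 (y) by 36 mm; origin at the centre of its underside. To be left alone.
There are look-alikes about, which are no part of the job. What is shaped like the casting but blue or turquoise is not meant.

How it is judged:
On the way, in this order (a step that is already met when the one before it is completed fails the run):
1. the casting stands level and square in its place, let go (horizontal distance between web and seat below 0.012 m and z of web in the frame of seat between -0.005 and 0.005 m and angle between the x axis of web and the x axis of seat, either way round below 0.12 rad and angle between web's own z axis and vertical below 0.035 rad and contact force between the fingers and casting below 0.1 N and linear speed of casting below 0.01 m/s), for 0.3 s.
2. the fingers press on the red pad with over 2.5 N and the casting stays level in place (horizontal distance between web and seat below 0.012 m and z of web in the frame of seat between -0.005 and 0.005 m and angle between the x axis of web and the x axis of seat, either way round below 0.12 rad and angle between web's own z axis and vertical below 0.035 rad and contact force between the fingers and casting above 2.5 N and x of the grasp point in the frame of web above 0.018 m), for 0.1 s.
3. then the fingers press on the yellow pad with over 2.5 N and the casting stays level in place (horizontal distance between web and seat below 0.012 m and z of web in the frame of seat between -0.005 and 0.005 m and angle between the x axis of web and the x axis of seat, either way round below 0.12 rad and angle between web's own z axis and vertical below 0.035 rad and contact force between the fingers and casting above 2.5 N and x of the grasp point in the frame of web below -0.018 m), for 0.1 s.
At the end, for the whole second after the job is handed in: The casting stands released and at rest on the chassis: web centre within 12 mm sideways and 5 mm in height of its place, square within 0.12 rad, level within 0.035 rad (2 degrees) (all of step 1 and angular speed of casting below 0.05 rad/s); the robot touches nothing.
It fails at once if the casting falls or is thrown: faster than 0.35 m/s with no finger on it (linear speed of casting above 0.35 m/s and contact force between the fingers and casting below 0.05 N).
It fails at once if the lamp is bumped (over 3 N) (contact force between lamp and anything else above 3 N).
It fails at once if the spray can is moved over 20 mm or tipped (distance of spray from where it was at the start of the episode above 0.02 m or angle between spray's own z axis and vertical above 0.3 rad).
It fails at once if the mug is moved over 20 mm or tipped (distance of mug from where it was at the start of the episode above 0.02 m or angle between mug's own z axis and vertical above 0.3 rad).
It fails at once if the meter is moved over 20 mm or tipped (distance of meter from where it was at the start of the episode above 0.02 m or angle between meter's own z axis and vertical above 0.3 rad).
It also fails if it takes over 67 s, if anything falls off the work surface, if the arm or the gripper's body presses on something with over 40 N, if the wrist force passes 120 N, or if a joint passes its speed limit or range.

ROBOT

A 7-joint arm with a two-finger parallel gripper is mounted at the origin on the work surface. World frame = base frame: x ahead of the robot, y to its left, z up, the work surface at z = 0. Lengths are in m, angles in rad, forces in N, time in s.
With the tool pointing down it reaches from about 0.4 to 0.9 m from the base axis. Payload 5.5 kg.
Tool frame: the origin (TCP) lies midway between the tips of the shut fingers; the grasp point (between the pads) lies 19 mm behind it (manip.grip_depth is the distance from the TCP to the grasp point, in m); z points along the fingers, y is the line along which they close (so a half turn about z gives the same grasp; the last joint's range is limited). The gripper opens to 92 mm and grips with 3 to 60 N. Pads are 19 mm wide; open, the fingers measure 130 mm over their backs; the gripper's body (75 mm by 190 mm) begins 47 mm behind the grasp point.
Start: joints at [-1.006, 0.501, -0.427, 1.55, 0.221, 1.138, -0.21], TCP at [0.193, 0.621, 0.227] pointing down, gripper open.
Joint ranges: [-2.88, 2.88], [-0.31, 2.03], [-1.54, 1.56], [0.2, 2.42], [-1.41, 4.55], [0.19, 2.02], [-2.57, 2.57]. Speed limits (rad/s): [2.57, 2.57, 3.14, 3.14, 3.14, 3.14, 3.14].

INTERFACE

Orientations are given as a unit quaternion [x, y, z, w].
In Python, from bench import manip, effector, viewer gives the robot as it stands. Calls block until the motion is done:
- manip.move_pose(position, orientation): joint-space move of the TCP to a pose.
- manip.servo_line(position, ori=None, vel=0.15): straight line of the TCP; ori=None keeps the orientation; vel is the mean speed in m/s.
- manip.movej(angles): joint-space move.
- effector.open_jaws() and effector.close(f_grip=None): open the fingers fully, or close them until they stop; f_grip is the grip in N (None keeps the last).
- manip.sleep(seconds).
- manip.solve_ik(position, orientation): joint angles nearest the present ones, or None.
- viewer.get_image(name): name is "scene" or "top" or "wrist"; returns the picture (400x640x3 uint8, red, green, blue); there is no depth.
- viewer.get_calibration(name): a dict with "vfov" (degrees; the focal length in pixels is half the picture's height over the tangent of half this angle, whatever the lens; pixels are square), "cx", "cy" (the principal point, pixels), "eye" and "attitude" of the camera in the world. Camera axes: x right, y down, z forward; pixel columns grow to the right and rows downward; lengths in m; the calibration is good to about 2 mm. A picture is of the moment at which its call begins: read the wrist's pose just before it. get_calibration takes no time and is no camera call; for the wrist camera it gives the pose at the moment of the call.
A pose or a line that the arm cannot do raises manip.PlanningError and nothing moves.
- manip.hand_in(): hands the job in; it is judged then, once.
Readings, each from a call of its own:
- manip.current_clock(): time.
- manip.current_q(): joint angles.
- manip.current_joint_velocities(): joint speeds.
- manip.current_tau(): joint torques, N m.
- manip.current_tool_pos(): TCP position.
- manip.current_tcp_rot(): TCP orientation.
- manip.current_force(): force on the tool from outside, world axes, zero at the start.
- manip.current_wrist_torque(): the same for the moment, N m.
- manip.current_finger_gap(): finger opening in m.
- manip.current_gripper_force(): force on a finger pad.
Only numpy, scipy, OpenCV 4.12 (cv2) and the standard library are available. Lean on these libraries where they do the work, as an engineer would, in place of code of your own. Each camera call takes 0.05 s, during which the arm holds its last target. There are 200 camera calls.

## Working session

There is one attempt and no reset: what is moved stays moved. The work goes in short steps, each a Python script; the robot and the scene stay as the last script left them, time stands still between calls to the robot, and variables do not carry over. Pictures are saved under pics/ and viewed, at most 10 in all, crops included, and the job is handed in when it is done.

```bash
mkdir -p pics
python3 - <<'E'
from bench import manip, effector, viewer
import cv2
for n in ("scene","top"):
    im=viewer.get_image(n); cv2.imwrite(f"pics/{n}0.png",im[:,:,::-1]); print(n,viewer.get_calibration(n))
print(manip.current_clock())
E
```

```text
scene {'vfov': 43.53602104117182, 'cx': 323.77586127744183, 'cy': 197.92032313254452, 'eye': array([ 1.32256991, -0.08002005,  0.85360232]), 'attitude': array([ 0.67202734,  0.63329005, -0.26090501, -0.28151652])}
top {'vfov': 55.12624703140552, 'cx': 315.012860633548, 'cy': 203.84637002386393, 'eye': array([ 0.41792713, -0.00854292,  0.84109257]), 'attitude': array([ 0.71393332, -0.69478035,  0.06533041, -0.05754494])}
0.1
```

View pics/scene0.png

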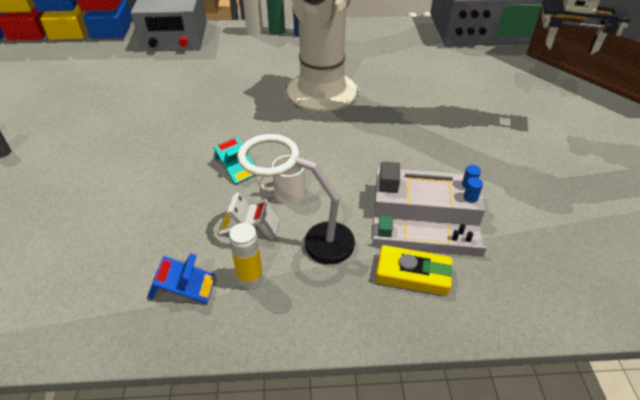

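View pics/top0.png

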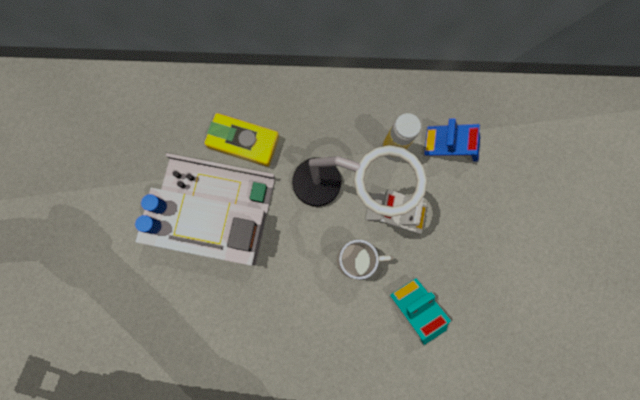

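Scene: casting at about (250,215), lamp ring (268,155), foot (330,242), chassis (428,210). Top: casting (400,210), ring (390,181), chassis (205,210). I'll enlarge the crops to pick points.

Run:
```python
import cv2,numpy as np
s=cv2.imread("pics/scene0.png");t=cv2.imread("pics/top0.png")
def crop(im,x,y,w,h,k):
    c=cv2.resize(im[y:y+h,x:x+w],None,fx=k,fy=k,interpolation=cv2.INTER_CUBIC)
    for i in range(0,w,10):
        cv2.line(c,(i*k,0),(i*k,4 if i%50 else 12),(0,0,255),1)
        if i%20==0: cv2.putText(c,str(x+i),(i*k,20),0,.35,(0,0,255))
    for i in range(0,h,10):
        cv2.line(c,(0,i*k),(6,i*k),(0,0,255),1)
        if i%20==0: cv2.putText(c,str(y+i),(8,i*k+4),0,.35,(0,0,255))
    return c
a=np.hstack([crop(t,350,155,80,60*80//80+15,5),crop(s,210,185,80,75,5)])
b=np.hstack([crop(t,130,150,160,120,2)[:, :] ,]) 
cv2.imwrite("pics/c1.png",a)
cv2.imwrite("pics/c2.png",np.vstack([crop(t,130,150,160,75,5),][:1]+[]) if 0 else np.hstack([crop(t,130,150,150,120,3)[:, :400] if 0 else cv2.resize(crop(t,130,150,150,120,4),(400*150//150,320)) if 0 else crop(t,130,150,150,120,4)]))
```

```text
(no output)
```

View pics/c1.png

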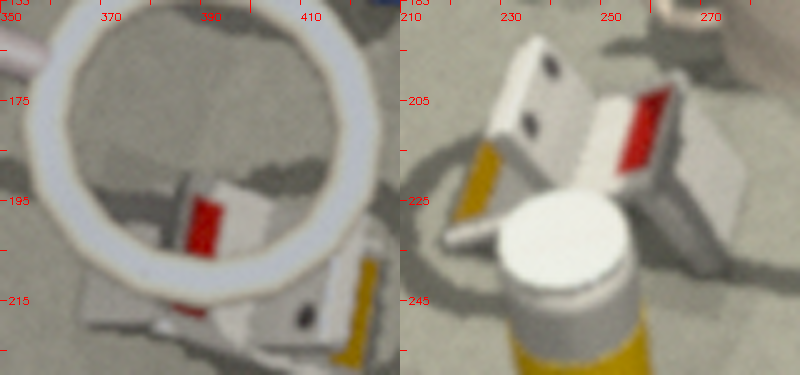

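View pics/c2.png

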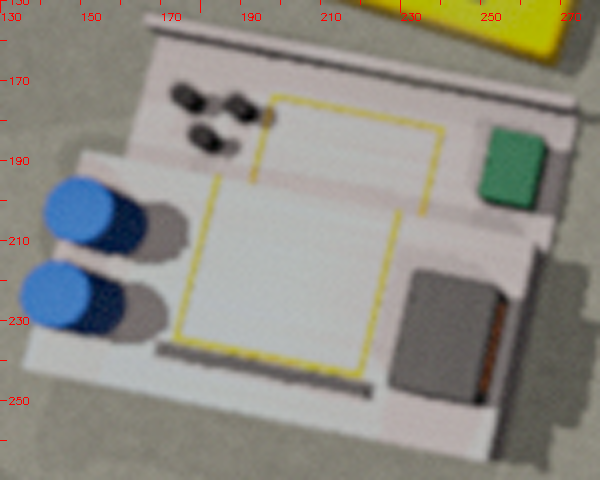

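c1 shows the white casting: yellow pad right and red pad left in the top view, with casting x roughly along +y world. c2 shows the chassis deck corners (135,242) and (253,265), and the yellow outline. I'll fit the poses next.

```bash
cat > h.py <<'E'
from bench import manip, effector, viewer
import numpy as np
from scipy.optimize import least_squares
from scipy.spatial.transform import Rotation as R
def proj(P,c):
    f=200/np.tan(np.radians(c["vfov"])/2)
    p=R.from_quat(c["attitude"]).inv().apply(np.atleast_2d(P)-c["eye"])
    return p[:,:2]/p[:,2:]*f+[c["cx"],c["cy"]]
def ray(px,c,z):
    f=200/np.tan(np.radians(c["vfov"])/2)
    d=R.from_quat(c["attitude"]).apply([(px[0]-c["cx"])/f,(px[1]-c["cy"])/f,1])
    return c["eye"]+d*(z-c["eye"][2])/d[2]
E
cat > fit.py <<'E'
from h import *
cs,ct=viewer.get_calibration("scene"),viewer.get_calibration("top")
def cast(p,full=True):
    return R.from_rotvec([0,0,p[3]])*R.from_rotvec([0,-p[4],0])
S=np.array([(30,25,-23,258.6,204),(48,25,-23,263.6,202.6),(30,-25,-23,253.4,219.6),(48,-25,-23,258.6,219),(-59,25,-23,226.8,213.4),(-59,-25,-23,220,229.4),(-41,-25,-23,225.6,228.6),(7,30,23,238,192.6)])
T=np.array([(48,-25,-23,389,194.4),(30,-25,-23,394.4,195.6),(48,25,-23,384.4,216),(30,25,-23,391,217.6),(-59,-25,-23,425.4,207),(-59,25,-23,422,228.4)])
def res(p):
    q=cast(p); o=[]
    for D,c in((S,cs),(T,ct)): o.append(proj(q.apply(D[:,:3]/1e3)+p[:3],c)-D[:,3:])
    return np.vstack(o).ravel()
s=least_squares(res,[.45,-.17,.06,1.5,.5],loss="soft_l1"); print("cast",s.x.round(4)); print(res(s.x).reshape(-1,2).round(1).tolist())
s3=least_squares(lambda a:res([a[0],a[1],.0605,a[2],.5]),s.x[[0,1,3]],loss="soft_l1"); print("constrained",s3.x.round(4),s3.cost)
# chassis: seat frame x (None = nuisance), y, z over bench, pixel
C=[(-105,120,58,135.5,241.7),(-105,-120,58,253,265),(10,120,58,151,187.75),(0,48,58,173.75,235.75),(0,-48,58,220.25,243.25),(10,48,58,184.25,193.75),(10,-48,58,229.75,202.5),(1,-71,102,235,217.5),(1,-115,102,255,222.5),(2,-71,102,227.5,246.25),(2,-115,102,249.5,250.5),(3,-80,36,253,181.75),(3,-110,36,266.25,184.25)]
C=np.array(C,float); nu={0:0,1:1,2:2,3:3}
def rc(p):
    X=C[:,:3].copy()
    for k in (0,1,2,3):
        m=(C[:,0]==k); X[m,0]=p[3+k]*100
    return (proj(R.from_rotvec([0,0,p[2]]).apply(X/1e3)+[p[0],p[1],0],ct)-C[:,3:]).ravel()
s=least_squares(rc,[.45,.2,-.2,-.7,-.1,-.7,.5],loss="soft_l1"); print("seat",s.x.round(4)); print(rc(s.x).reshape(-1,2).round(1).tolist())
for n,px,z in(("ring",(390.5,181.5),.236),("lampfoot",(317,182.5),.022),("spray",(407,126),.15),("mug",(359,260),.09)): print(n,ray(px,ct,z).round(3))
print("spray scene",ray((244,234),cs,.15).round(3))
print(viewer.get_calibration("wrist"),manip.current_tool_pos(),manip.current_tcp_rot())
E
python3 fit.py
```

```text
cast [ 0.5478 -0.216   0.0574  1.3768  0.4997]
[[-0.9, 0.3], [0.7, -0.3], [-0.9, 1.0], [0.7, -0.3], [-0.6, 0.5], [0.2, 0.6], [1.0, -0.4], [0.4, -1.0], [-0.2, -1.4], [0.9, -0.1], [-0.1, 0.2], [-0.0, 0.8], [0.4, -0.1], [-0.1, 0.5]]
constrained [ 0.5486 -0.2154  1.3785] 6.919176148953949
seat [ 0.551   0.2093 -0.1611 -0.7706 -0.2402 -0.7971  0.6677]
[[0.8, 0.4], [-0.7, -0.5], [0.1, -0.1], [0.7, -0.5], [0.3, 0.8], [0.6, 0.3], [0.4, 0.2], [-1.9, 0.3], [0.3, -0.5], [-0.8, -0.1], [-0.3, -0.1], [-0.3, -0.1], [0.1, 0.0]]
ring [ 0.565 -0.135  0.236]
lampfoot [ 0.61  -0.019  0.022]
spray [ 0.695 -0.186  0.15 ]
mug [ 0.442 -0.103  0.09 ]
spray scene [ 0.704 -0.186  0.15 ]
{'vfov': 70.49459337725054, 'cx': 322.19124365747655, 'cy': 201.03386336265982, 'eye': array([0.11252936, 0.64549231, 0.38395626]), 'attitude': array([0.79525422, 0.58563727, 0.09229929, 0.12680909])} [0.19305159 0.62004473 0.2257821 ] [ 1.50283644e-01  9.88642554e-01 -8.35339325e-04 -1.71952890e-04]
```

```bash
cat >> h.py <<'E'
W=np.array([.5482,-.2157,.0600]); YAW=1.378; TILT=.5
SEAT=np.array([.551,.2093,.093]); SYAW=-.161
FLIP=R.from_matrix(np.array([[-1,0,0],[0,1,0],[0,0,-1]]))   # tool x=-casting x, y=casting y, z=-casting z
def crot(yaw,tilt=0.): return R.from_rotvec([0,0,yaw])*R.from_rotvec([0,-tilt,0])
def tool(w,yaw,tilt,off):   # TCP pose with grasp axis through web, off = TCP offset in casting axes
    r=crot(yaw,tilt); return w+r.apply(off),(r*FLIP).as_quat()
E
python3 - <<'E'
from h import *
ct=viewer.get_calibration("top")
r=crot(SYAW).inv()
for px in((150,202.5),(144,223.5)): print("cap seat frame",r.apply(ray(px,ct,.108)-SEAT).round(3))
for n,(p,q) in dict(high=tool(W,YAW,.5,[0,0,.33]),pre=tool(W,YAW,.5,[0,0,.12]),gr=tool(W,YAW,.5,[0,0,-.015]),lift=tool(W+[0,0,.1],YAW,0,[0,0,-.015]),seat=tool(SEAT,SYAW,0,[0,0,-.015]),seath=tool(SEAT+[0,0,.12],SYAW,0,[0,0,-.015])).items():
    s=manip.solve_ik(p,q); print(n,p.round(3),None if s is None else np.round(s,2))
E
```

```text
cap seat frame [-0.026  0.092  0.015]
cap seat frame [-0.067  0.092  0.015]
high [ 0.518 -0.371  0.35 ] [ 0.22  0.8   1.13  1.27 -0.95  1.93 -2.11]
pre [ 0.537 -0.272  0.165] [-0.    0.93  1.13  1.61 -1.1   1.65 -1.98]
gr [ 0.55  -0.209  0.047] [-0.12  1.11  1.13  1.74 -1.31  1.57 -1.89]
lift [ 0.548 -0.216  0.145] [-0.53  0.93  1.35  1.82 -0.97  1.25 -2.22]
seat [0.551 0.209 0.078] [-0.17  0.56 -0.31  1.82  0.23  0.79  0.81]
seath [0.551 0.209 0.198] [-0.16  0.41 -0.32  1.74  0.15  1.02  0.88]
```

Run:
```python
from h import *
import cv2
manip.servo_line(np.array(manip.current_tool_pos())+[0.1,-.1,.22],vel=.25)
p,q=tool(W,YAW,.5,[0,0,.33]); manip.move_pose(p,q)
p,q=tool(W,YAW,.5,[0,0,.12]); manip.servo_line(p,q,vel=.15)
c=viewer.get_calibration("wrist"); im=viewer.get_image("wrist")[:,:,::-1].copy()
r=crot(YAW,.5)
for b in ([(30,-25,-23),(48,-25,-23),(48,25,-23),(30,25,-23)],[(-59,-25,-23),(-41,-25,-23),(-41,25,-23),(-59,25,-23)],[(-7,-30,23),(7,-30,23),(7,30,23),(-7,30,23)]):
    cv2.polylines(im,[np.round(proj(r.apply(np.array(b)/1e3)+W,c)).astype(int)],True,(255,0,255),1)
cv2.imwrite("pics/w1.png",im); print(manip.current_clock(),np.round(manip.current_q(),2),manip.current_tool_pos(),manip.current_force())
```

```text
6.15 [ 0.02  0.89  1.07  1.61 -1.06  1.61 -2.  ] [ 0.53724309 -0.27315461  0.16616861] [ 0.71853859 -0.48661381 -0.21023669]
```

View pics/w1.png

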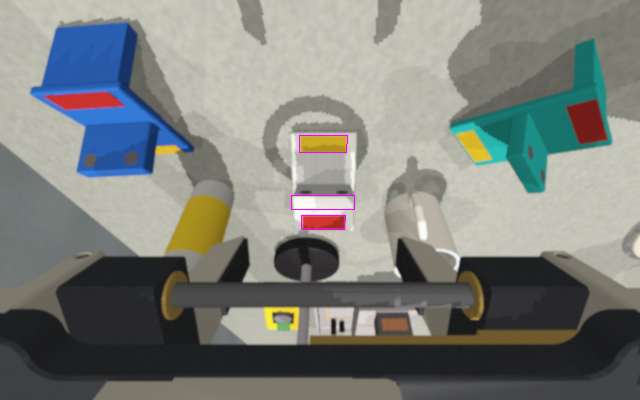

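The overlay matches the casting: yellow pad (323,144), web top (323,202), red pad (323,222). Next I grasp and lift clear of the lamp.

Run:
```python
from h import *
p,q=tool(W,YAW,.5,[0,0,-.015]); manip.servo_line(p,q,vel=.1)
print(manip.current_tool_pos(),p,manip.current_force())
effector.close(f_grip=40); manip.sleep(.3)
print("gap",manip.current_finger_gap(),manip.current_gripper_force(),manip.current_force(),manip.current_clock())
p,q=tool(W,YAW,.5,[0,0,.015]); manip.servo_line(p,q,vel=.08)
print("gap",manip.current_finger_gap(),manip.current_force(),manip.current_tool_pos())
```

```text
[ 0.54979889 -0.20936293  0.04741668] [ 0.5495779  -0.20864186  0.04683626] [-0.15635288 -0.15017829  0.36551377]
gap 0.06018123311332222 39.989195466041565 [-1.55590289  0.67545592  1.75691817] 8.5583
gap 0.05974538018367025 [ 0.81717182  0.54828431 -5.62785264] [ 0.54689148 -0.22326477  0.07340195]
```

Run:
```python
from h import *
import cv2
p,q=tool(W,YAW,.5,[0,0,.085]); manip.servo_line(p,q,vel=.12)
xh=np.array([np.cos(YAW),np.sin(YAW),0])
w2=W-.19*xh+[0,0,.16]
p,q=tool(w2,YAW,.5,[0,0,-.015]); manip.servo_line(p,q,vel=.15)
w3=w2+[-.06,0,.16]
p,q=tool(w3,YAW,0,[0,0,-.015]); manip.servo_line(p,q,vel=.15)
c=viewer.get_calibration("wrist"); im=viewer.get_image("wrist")[:,:,::-1].copy()
t=np.array(manip.current_tool_pos()); r=R.from_quat(manip.current_tcp_rot())*FLIP.inv(); w=t+r.apply([0,0,.015])
for b in ([(30,-25,-23),(48,-25,-23),(48,25,-23),(30,25,-23)],[(-59,-25,-23),(-41,-25,-23),(-41,25,-23),(-59,25,-23)],[(-7,-30,23),(7,-30,23),(7,30,23),(-7,30,23)]):
    cv2.polylines(im,[np.round(proj(r.apply(np.array(b)/1e3)+w,c)).astype(int)],True,(255,0,255),1)
cv2.imwrite("pics/w2.png",im); print(manip.current_clock(),np.round(manip.current_q(),2),t,manip.current_force(),manip.current_finger_gap())
for n,(p,q) in dict(mid=tool(np.array([.45,0,.42]),-.1,0,[0,0,-.015]),seath=tool(SEAT+[0,0,.12],SYAW,0,[0,0,-.015])).items():
    print(n,manip.solve_ik(p,q))
```

```text
12.3583 [-0.2   0.7   1.48  1.53 -0.7   1.54 -2.06] [ 0.45160477 -0.40188245  0.36408804] [-0.4220861  -1.47873471 -6.21708135] 0.06002055859125413
mid [-1.22477652 -0.13444459  1.07387569  1.80180429  0.11974559  1.40535214
  1.29627412]
seath [ 0.36115976  0.63244412 -1.08253174  1.72290039  0.60480468  1.16331216
  0.51513884]
```

View pics/w2.png

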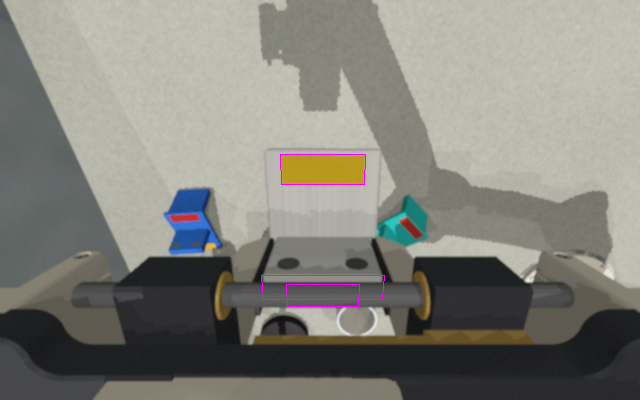

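The yellow pad overlay coincides (323,169), so the casting is held without slip. Now I move it to above the seat.

Run:
```python
from h import *
def go(w,yaw,v=.2):
    p,q=tool(np.array(w),yaw,0,[0,0,-.015])
    try: manip.servo_line(p,q,vel=v); m="line"
    except manip.PlanningError as e:
        print(e); 
        return False
    print(m,np.round(manip.current_q(),2),np.round(manip.current_tool_pos(),3),manip.current_clock()); return True
ok=go([.45,-.2,.40],.9) and go([.48,.0,.40],.35) and go([.551,.2093,.36],SYAW)
```

```text
the arm cannot follow that straight line within its joint ranges
```

Run:
```python
from h import *
for w in ([.45,-.4,.40],[.45,-.3,.40],[.45,-.2,.42],[.5,-.1,.42],[.551,.2093,.38]):
  for yaw in (1.378,.9,.4,-.16):
    p,q=tool(np.array(w),yaw,0,[0,0,-.015]); s=manip.solve_ik(p,q); print(w,yaw,None if s is None else np.round(s,2))
```

```text
[0.45, -0.4, 0.4] 1.378 [-0.21  0.68  1.49  1.5  -0.67  1.57 -2.08]
[0.45, -0.4, 0.4] 0.9 [-0.21  0.73  1.55  1.5  -0.73  1.61 -2.51]
[0.45, -0.4, 0.4] 0.4 [ 1.53  0.57 -1.3   1.45  0.54  1.53  2.22]
[0.45, -0.4, 0.4] -0.16 [ 1.53  0.57 -1.3   1.45  0.54  1.53  1.66]
[0.45, -0.3, 0.4] 1.378 [-0.49  0.39  1.37  1.65 -0.39  1.42 -2.41]
[0.45, -0.3, 0.4] 0.9 [ 1.57  0.5  -1.45  1.59  0.5   1.5   2.57]
[0.45, -0.3, 0.4] 0.4 [ 1.52  0.4  -1.29  1.59  0.39  1.44  2.17]
[0.45, -0.3, 0.4] -0.16 [ 1.52  0.4  -1.29  1.59  0.39  1.44  1.61]
[0.45, -0.2, 0.42] 1.378 None
[0.45, -0.2, 0.42] 0.9 None
[0.45, -0.2, 0.42] 0.4 [ 1.49  0.22 -1.3   1.66  0.21  1.42  2.14]
[0.45, -0.2, 0.42] -0.16 [ 1.49  0.22 -1.3   1.66  0.21  1.42  1.58]
[0.5, -0.1, 0.42] 1.378 None
[0.5, -0.1, 0.42] 0.9 [ 1.21  0.28 -1.29  1.63  0.27  1.44  2.37]
[0.5, -0.1, 0.42] 0.4 [ 1.21  0.28 -1.29  1.63  0.27  1.44  1.87]
[0.5, -0.1, 0.42] -0.16 [ 1.21  0.28 -1.29  1.63  0.27  1.44  1.31]
[0.551, 0.2093, 0.38] 1.378 [ 0.47  0.55 -1.3   1.51  0.53  1.48  2.11]
[0.551, 0.2093, 0.38] 0.9 [ 0.47  0.55 -1.3   1.51  0.53  1.48  1.63]
[0.551, 0.2093, 0.38] 0.4 [ 0.47  0.55 -1.3   1.51  0.53  1.48  1.13]
[0.551, 0.2093, 0.38] -0.16 [ 0.37  0.44 -1.08  1.51  0.39  1.42  0.68]
```

Run:
```python
from h import *
from scipy.spatial.transform import Rotation as R
w0=np.array([.452,-.402,.38]);w1=np.array([.48,-.2,.40]);w2=np.array([.551,.2093,.36])
y1=SYAW+2*np.pi
for k in range(1,5):
    y=YAW+(y1-YAW)*k/6; w=w0+(w1-w0)*max(0,k-1)/3
    p,q=tool(w,y,0,[0,0,-.015])
    s=manip.solve_ik(p,q); 
    d=None if s is None else np.abs(np.array(s)-manip.current_q()).max()
    print(k,None if s is None else np.round(s,2),d)
    if d is None or d>1.6: break
    manip.movej(s)
print(manip.current_tool_pos(),manip.current_finger_gap(),manip.current_force(),manip.current_clock())
```

```text
1 [-0.17  0.57  1.3   1.53 -0.55  1.46 -1.39] 0.6718082411001838
2 [-0.3   0.4   1.18  1.6  -0.37  1.4  -0.83] 0.5661128716234474
3 [-0.38  0.25  1.03  1.66 -0.22  1.36 -0.28] 0.5511080117901607
4 [-0.43  0.15  0.87  1.69 -0.12  1.36  0.29] 0.5781268016172842
[ 0.47934235 -0.20215814  0.38478095] 0.05977640179544477 [-0.50830064 -0.75735866 -5.56605047] 14.8333
```

Run:
```python
from h import *
import cv2
w1=np.array([.48,-.2,.40]);w2=np.array([.551,.2093,.34]); y1=SYAW+2*np.pi; ok=True
for k in range(1,4):
    y=YAW+(y1-YAW)*(4+2*k/3)/6; w=w1+(w2-w1)*k/3
    p,q=tool(w,y,0,[0,0,-.015]); s=manip.solve_ik(p,q)
    d=None if s is None else np.abs(np.array(s)-manip.current_q()).max()
    print(k,None if s is None else np.round(s,2),d)
    if d is None or d>1.4: ok=False;break
    manip.movej(s)
if ok:
    p,q=tool(SEAT+[0,0,.11],SYAW,0,[0,0,-.015]); manip.servo_line(p,q,vel=.15)
    manip.sleep(.2)
    print(manip.current_tool_pos(),p)
    r0=crot(SYAW)
    c=viewer.get_calibration("wrist"); im=viewer.get_image("wrist")[:,:,::-1].copy()
    r=R.from_quat(manip.current_tcp_rot())*FLIP.inv(); w=np.array(manip.current_tool_pos())+r.apply([0,0,.015])
    D=lambda P,rr,o,col: cv2.polylines(im,[np.round(proj(rr.apply(np.array(P)/1e3)+o,c)).astype(int)],True,col,1)
    D([(-59,-25,-23),(-41,-25,-23),(-41,25,-23),(-59,25,-23)],r,w,(255,0,255))
    D([(-105,-120,-35),(-105,120,-35),(10,120,-35),(10,-120,-35)],r0,SEAT,(0,0,255))
    D([(-86,-48,-29),(-86,48,-29),(-78,48,-29),(-78,-48,-29)],r0,SEAT,(0,255,0))
    D([(-77,-48,-35),(-77,48,-35),(10,48,-35),(10,-48,-35)],r0,SEAT,(255,0,0))
    cv2.imwrite("pics/w3.png",im)
print(manip.current_finger_gap(),manip.current_force(),manip.current_clock())
```

```text
1 [-0.59  0.11  0.73  1.75 -0.08  1.31  0.51] 0.2226689589641423
2 [-0.69  0.18  0.58  1.72 -0.1   1.28  0.79] 0.28325955998351726
3 [-0.76  0.3   0.45  1.61 -0.13  1.26  1.12] 0.32423005495354207
[0.55162272 0.20959009 0.18904512] [0.551  0.2093 0.188 ]
0.05986974668630724 [-0.1527916   0.38085695 -5.65051819] 18.0
```

View pics/w3.png

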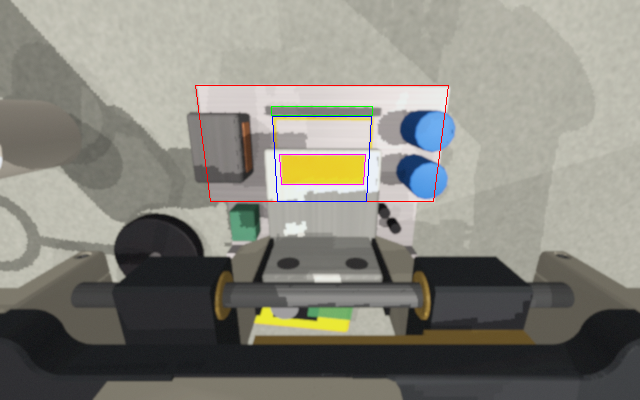

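Overlay matches the deck edge (row 86), strip (rows 107–115) and outline (columns 273–372). Next I lower with contact sensing.

Run:
```python
from h import *
off=[0,0,-.015]
p,q=tool(SEAT+[0,0,.012],SYAW,0,off); manip.servo_line(p,q,vel=.1); manip.sleep(.2)
f0=np.array(manip.current_force()); t0=np.array(manip.current_wrist_torque()); print(f0,t0)
for i in range(1,19):
    h=.012-.001*i
    p,q=tool(SEAT+[0,0,h],SYAW,0,off); manip.servo_line(p,q,vel=.02)
    f=np.array(manip.current_force())-f0; t=np.array(manip.current_wrist_torque())-t0
    z=manip.current_tool_pos()[2]+.015
    if i>6: print(round(h,3),round(z,4),f.round(1),t.round(2))
    if f[2]>8: break
print(manip.current_clock(),manip.current_tool_pos(),manip.current_finger_gap())
```

```text
[-0.41233579 -0.60952859 -5.61389002] [ 0.02116763  0.01664529 -0.00145778]
0.005 0.0979 [ 0.7 -0.1 -1.3] [ 0.   -0.01  0.02]
0.004 0.0969 [ 0.6  0.6 -0.4] [-0.01  0.02 -0.05]
0.003 0.0959 [-0.3 -0.2 -1.1] [-0.01  0.06 -0.11]
0.002 0.0949 [-0.  -0.2  0. ] [-0.03  0.05 -0.01]
0.001 0.0939 [ 1.   0.5 -0.2] [0.01 0.02 0.05]
0.0 0.0938 [-3.4 -0.3 10.5] [-0.44  0.84  0.01]
22.3333 [0.55108777 0.20932906 0.07882668] 0.059720432966464676
```

Run:
```python
from h import *
import cv2
effector.open_jaws(); manip.sleep(.3)
print(manip.current_finger_gap(),manip.current_force())
p,q=tool(SEAT+[0,0,.12],SYAW,0,[0,0,-.015]); manip.servo_line(p,q,vel=.1)
c=viewer.get_calibration("wrist"); im=viewer.get_image("wrist")[:,:,::-1].copy()
r=crot(SYAW)
for b in ([(30,-25,-23),(48,-25,-23),(48,25,-23),(30,25,-23)],[(-59,-25,-23),(-41,-25,-23),(-41,25,-23),(-59,25,-23)],[(-7,-30,23),(7,-30,23),(7,30,23),(-7,30,23)]):
    cv2.polylines(im,[np.round(proj(r.apply(np.array(b)/1e3)+SEAT,c)).astype(int)],True,(255,0,255),1)
a=cv2.resize(im[90:260,190:450],None,fx=3,fy=3,interpolation=cv2.INTER_CUBIC)
cv2.imwrite("pics/w4.png",a); print(manip.current_clock())
```

```text
0.09201483335967628 [-0.26614225  0.48980532 -0.19052601]
24.75
```

View pics/w4.png

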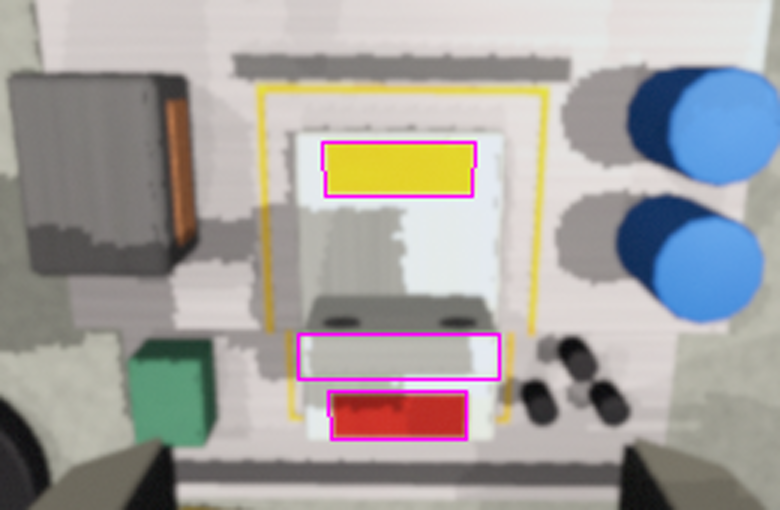

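The casting stands centred in the outline and matches the expected pose: yellow pad crop (400,168), red (398,415). Now the press tests.

Run:
```python
from h import *
effector.close(f_grip=10); manip.sleep(.2)
def press(x):
    P=lambda z: tool(SEAT,SYAW,0,[x,0,-.023+z])
    manip.servo_line(*P(.09),vel=.15); manip.servo_line(*P(.010),vel=.1); manip.sleep(.2)
    f0=np.array(manip.current_force())
    for i in range(1,20):
        manip.servo_line(*P(.010-.001*i),vel=.02); f=np.array(manip.current_force())-f0
        if f[2]>6: break
    manip.sleep(.4); f=np.array(manip.current_force())-f0
    print(x,i,f.round(1),np.round(manip.current_tool_pos(),4),manip.current_clock())
    manip.servo_line(*P(.010),vel=.05); manip.servo_line(*P(.09),vel=.12)
print(manip.current_finger_gap())
press(.039); press(-.050)
manip.servo_line(*tool(SEAT,SYAW,0,[-.05,0,.2]),vel=.15); effector.open_jaws(); manip.sleep(.5)
import cv2
c=viewer.get_calibration("wrist"); im=viewer.get_image("wrist")[:,:,::-1].copy(); r=crot(SYAW)
for b in ([(30,-25,-23),(48,-25,-23),(48,25,-23),(30,25,-23)],[(-59,-25,-23),(-41,-25,-23),(-41,25,-23),(-59,25,-23)]):
    cv2.polylines(im,[np.round(proj(r.apply(np.array(b)/1e3)+SEAT,c)).astype(int)],True,(255,0,255),1)
cv2.imwrite("pics/w5.png",im); print(manip.current_clock())
```

```text
0.0004146593958093219
0.039 11 [-3.2 -0.2 10.4] [0.5897 0.2032 0.0703] 31.2
-0.05 11 [-2.6 -1.3 12.8] [0.5018 0.2174 0.0703] 37.425
41.65
```

View pics/w5.png

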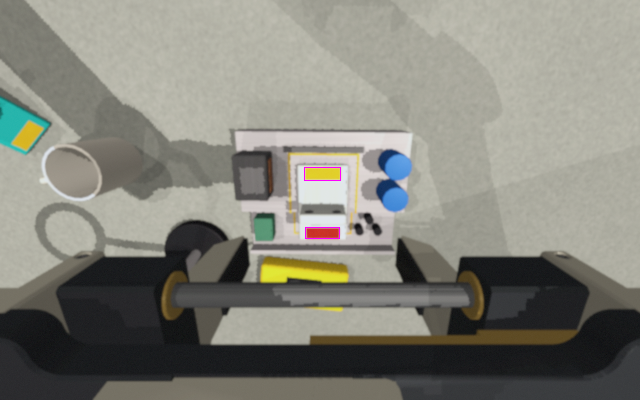

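The casting has not moved: its pads at (322,174) and (322,233) still match the overlay. Both presses were over 10 N.

```bash
python3 -c "
from bench import manip
print(manip.hand_in(), manip.current_clock())"
```

```text
the job is handed in; nothing more can be done
the job is handed in; nothing more can be done
```

The casting is seated level and square in the yellow outline and let go; it stayed put under firm presses of just over 10 N on the red pad, then the yellow, and the job was handed in after about 42 s (the hand-in gave no verdict).

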